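# Third hand: clear the jig and hold the cleat against the sprung stop

## Task

Take the scraper block by its handle and with it sweep all four loose wood chips along the jig's plywood bed into the grey catch tray at its end. Then, with the scraper still in hand, push the cleat across the bed flat against the sprung stop until the stop's orange pointer stands in the green band (about 10 N), never in the red, and finish while still pressing steadily so that I can drive the cleat's screws. Keep the fingers off the chips and the cleat, and leave the other things on the desk where they are.

Things in the scene. Friction and masses are not known exactly. Their poses are not given: they have to be found in the camera images.
- jig: Assembly jig fixed on the desk, origin on the desk level. Its plywood bed is 260 x 180 mm, bed top 30 mm above the desk; it spans x -115..+145 mm and y -90..+90 mm in the jig frame. Jig x points from the robot's side toward the sprung stop, y along the stop, z up. A steel housing stands behind the stop at x +110..+144 mm, y -55..+55 mm, 34 mm above the bed top; the bed is otherwise open with no raised edges.
- tray_in (a point): Centre of the inner floor of the grey open catch tray fixed to the jig at the bed's -y end. The tray is 105 mm along jig x (-10..+95 mm) and 66 mm along jig y (-156..-90 mm), walls 3 mm thick and 24 mm high, so its rim lies 6 mm below the bed top; axes as the jig.
- stop_face (a point): Centre of the pressing face of the sprung stop, on an upright aluminium plate 110 mm wide (along jig y), 12 mm thick, from 1 to 39 mm above the bed top. The face looks along jig -x; at rest it is 75 mm from the jig's origin along jig x. The point moves with the plate; it lies 20 mm above the bed top.
- stop (a joint): Travel in m of the sprung stop along jig +x: 0 at rest, hard end at 0.024. Spring of 830 N/m, no preload (10 N at 0.012). An orange pointer on the plate runs over marks on the top of the housing: green from 0.0065 to 0.0165, red from 0.020.
- cleat: Loose light-brown wooden cleat with two screw holes in its top, 36 (own x) x 140 (own y) x 40 mm (z), 0.16 kg or so, lying on the bed near the robot's side, its own x roughly along jig x (within 0.1 rad). Origin at the centre of its underside. A gap of 84 to 100 mm (at its centre) lies between it and the stop at the start.
- scraper: Loose scraper block standing on the desk left of the jig. Foot 66 (own x) x 22 (own y) x 46 mm high, blue with a black rubber sole; on it, centred, a wooden handle 28 (x) x 22 (y) mm from 46 to 92 mm above the sole. 0.14 kg. Origin at the centre of the sole. Grip the handle across its 28 mm (own x) from above. The 66 mm face fits the gap between the cleat and the stop; the 22 mm end face can push the cleat.
- chip0: Loose dark-brown wood chip (small offcut), 18 x 13 x 10 mm, 12 g, lying on the bed between the cleat and the stop, its centre 17 to 55 mm from the stop's face and within 53 mm of the bed's middle along jig y. Origin at the centre of its underside.
- chip1: Loose dark-brown wood chip (small offcut), 14 x 14 x 11 mm, 12 g, lying on the bed between the cleat and the stop, its centre 17 to 55 mm from the stop's face and within 53 mm of the bed's middle along jig y. Origin at the centre of its underside.
- chip2: Loose dark-brown wood chip (small offcut), 16 x 12 x 12 mm, 12 g, lying on the bed between the cleat and the stop, its centre 17 to 55 mm from the stop's face and within 53 mm of the bed's middle along jig y. Origin at the centre of its underside.
- chip3: Loose dark-brown wood chip (small offcut), 15 x 15 x 10 mm, 12 g, lying on the bed between the cleat and the stop, its centre 17 to 55 mm from the stop's face and within 53 mm of the bed's middle along jig y. Origin at the centre of its underside.
- glue_stick: Bystander: upright glue stick, 26 mm across, 97 mm tall, origin at its foot.
- washi_1: Bystander: pink roll of paper tape, 50 mm across, 15 mm tall, origin at its foot.
- jar_clips: Bystander: jar with wooden lid, 70 mm across, 64 mm tall, origin at its foot.
- pocket_tin: Bystander: small dark tin box, 83 x 59 x 22 mm, origin at its foot.
Not all that is in view belongs to the job. There is more than one size of the scraper; the one meant has the size given above. Of the things that look like the cleat, the larger one is meant.

How it is judged:
By the outcome, as a careful person would: the job done as asked, in the order asked, and still so for the second after the job is handed in, while the arm keeps its last pose, push and grip.
It also fails if it takes over 51 s, if anything falls off the work surface, if the arm or the gripper's body presses on something with over 40 N, if the wrist force passes 120 N, or if a joint passes its speed limit or range.

## Robot

A 6-joint arm with a two-finger parallel gripper is mounted at the origin on a cart in front of the work surface, level with it; the furniture and walls round the work are solid. World frame = base frame: x ahead of the robot, y to its left, z up, the work surface at z = 0. Lengths are in m, angles in rad, forces in N, time in s.
With the tool pointing down it reaches from about 0.375 to 0.975 m from the base axis. Payload 3.8 kg.
Tool frame: the origin (TCP) lies on the centre line of the jaws, within the pads' length; the fingertips stand 17 mm ahead of it and the grasp point (between the pads) lies 2 mm behind it (bot.tip_extent is the distance from the TCP to the fingertips, in m); z points along the fingers, y is the line along which they close (so a half turn about z gives the same grasp; the last joint's range is limited). The gripper opens to 85 mm and grips with 20 to 120 N. Pads are 22 mm wide; open, the fingers measure 114 mm over their backs; the gripper's body (76 mm by 85 mm) begins 54 mm behind the grasp point. The pads swing forward as they close: fully open they stand 13 mm farther back than shut.
Start: joints at [1.251, 0.264, 1.604, -0, 1.274, -0.037], TCP at [0.188, 0.648, 0.248] pointing down, gripper open.
Joint ranges: [-2.63, 2.63], [-0.94, 2.18], [0.31, 2.57], [-1.31, 4.45], [0, 2.66], [-2.55, 2.55]. Speed limits (rad/s): [2.57, 2.57, 3.14, 3.14, 3.14, 3.14].

## Interface

Orientations are given as a rotation vector (axis times angle).
In Python, from workcell import readout, read_camera, finish_job, bot gives the robot as it stands.
- The arm moves only by the tool jog_arm, never from a script. Its argument "deltas" is one flat list of numbers, 7 for each row, row after row: the shift along the tool's x, y, z in m, then the turn, a rotation vector about the tool's x, y, z in degrees, then the gripper command: -1 is shut, 1 is fully open, values between are in proportion. A call has 1 to 8 rows; each row is the pose to reach, as a shift and turn from the pose commanded when the call began, along the tool's axes at that moment; what a row does not reach only later rows make up. A row lasts 1/10 s, in which the tool goes at most 50 mm and 8.59 degrees, less where a joint would pass 70% of its speed; a pose out of reach is approached as far as the arm can. A call with a gripper value outside its range is refused whole. The fingers move at their own pace and stop on an object; "squeeze" is the grip in N (left out, the last holds). Time passes only in rows, so rows that repeat a pose let the fingers close. It gives the time, the measured TCP pose, the force, the opening and the grip force at its end, in the units of the state.
- readout.read_state(): the state, without advancing time (a new reading comes with each control period).
- read_camera(name): name is "scene" or "top" or "wrist"; returns a dict with "color" (480x640x3 uint8, blue, green, red), "fx", "fy", "cx", "cy" (pixels), "origin" and "attitude" of the camera in the world. Camera axes: x right, y down, z forward; pixel columns grow to the right and rows downward; lengths in m; the calibration is good to about 2 mm. A picture is of the moment at which its call begins. There is no depth.
- finish_job(): hands the job in; it is judged then, once.
The state is a dict: "time": time; "q": joint angles; "joint_vel": joint speeds; "joint_torque": joint torques, N m; "tool_pos": TCP position; "tcp_rot": TCP orientation; "wrist_force": force on the tool from outside, world axes, zero at the start; "torque": the same for the moment, N m; "width": opening from 0.0 (shut) to 1.0 (fully open); "grip_force": force on a finger pad.
Only numpy, scipy, OpenCV 4.12 (cv2) and the standard library are available. Lean on these libraries where they do the work, as an engineer would, in place of code of your own. Each camera call takes 0.05 s, during which the arm holds its last target. There are 200 camera calls.

## Working session

There is one attempt and no reset: what is moved stays moved. The work goes in short steps, Python scripts to look and compute and a tool call to move; the robot and the scene stay as the last step left them, time stands still between calls to the robot, and variables do not carry over. Pictures are saved under pics/ and viewed, at most 10 in all, crops included, and the job is handed in when it is done.

Besides the shell and the picture viewer there is one more tool, called after ">>>" in YAML: its name, and indented under it one key for each argument. jog_arm: Moves the arm, as the interface text tells. Its arguments: {"type":"object","properties":{"deltas":{"type":"array"},"squeeze":{"type":"number"}},"required":["deltas"]}

```bash
mkdir -p pics; ls; python3 - <<'E'
from workcell import readout, read_camera
import cv2
s=readout.read_state();print(s)
for n in("scene","top"):
    c=read_camera(n);cv2.imwrite(f"pics/{n}0.png",c["color"]);print(n,c["fx"],c["fy"],c["cx"],c["cy"],c["origin"],c["attitude"])
E
```

```text
pics
{'time': 0.0, 'q': array([ 1.25111494e+00,  2.64757828e-01,  1.60536175e+00,  2.36914073e-05,
        1.27365354e+00, -3.69117242e-02]), 'joint_vel': array([-4.88770041e-04,  3.99496192e-05,  1.79579260e-03,  4.29703000e-04,
        3.27971238e-04,  3.62814440e-04]), 'joint_torque': array([-5.03924657e-04, -5.15113735e+01, -3.67311788e+01, -1.75900336e-04,
        1.31862643e-02,  1.85702334e-06]), 'tool_pos': array([0.18812714, 0.64755499, 0.24696541]), 'tcp_rot': array([-0.44264814, -3.10983698,  0.00336402]), 'wrist_force': array([0.43334776, 0.44255567, 0.24545667]), 'torque': array([-0.01069499, -0.01364954,  0.02880361]), 'grip_force': 0.0, 'width': 0.9945141301364183}
scene 439.6581902575096 439.6581902575096 319.1884076772491 231.64332160686598 [-0.21614082  0.44028821  0.53427979] [-1.16202983  2.02253443 -1.23233793]
top 440.42018470911097 440.42018470911097 319.02875692095216 240.02937781347052 [ 0.35524827 -0.0137104   1.02566185] [-2.15887146  2.09818348 -0.21005404]
```

View pics/scene0.png

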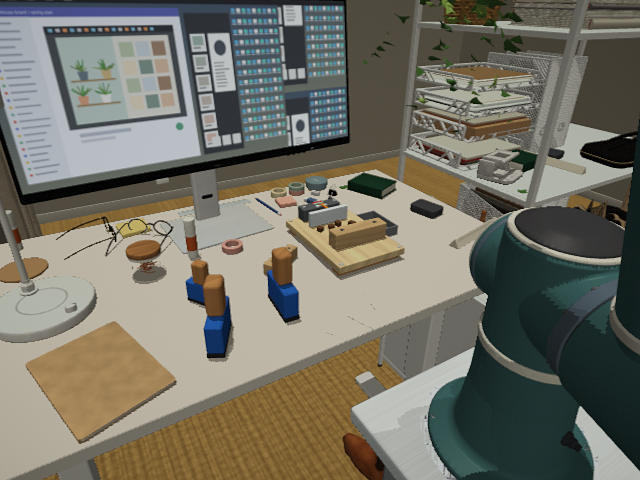

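View pics/top0.png

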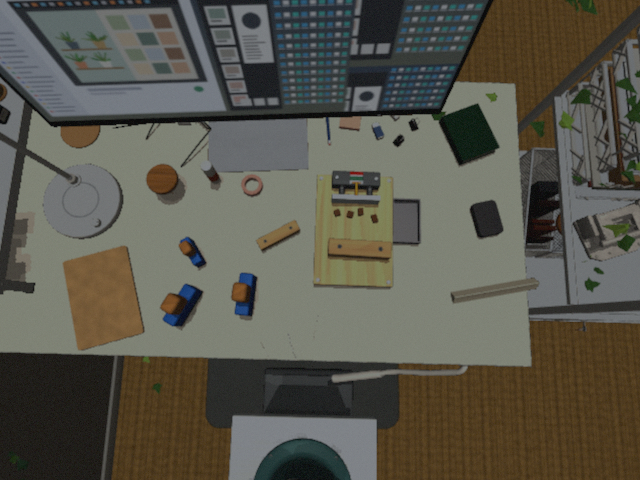

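The top view shows the jig bed at (354,230), with the cleat at (360,249), chips around (335–375, 213) and the tray at (406,221). There are three candidate scrapers: (192,252) is small, (181,305) and (243,293) are larger. The decoy cleat is at (278,235).

```bash
cat > h.py <<'E'
import numpy as np, cv2
from scipy.spatial.transform import Rotation as R
from workcell import readout, read_camera
def proj(c,P):
    p=(np.atleast_2d(P)-c["origin"])@R.from_rotvec(c["attitude"]).as_matrix()
    return np.c_[c["fx"]*p[:,0]/p[:,2]+c["cx"],c["fy"]*p[:,1]/p[:,2]+c["cy"]]
def cast(c,uv,z):
    uv=np.atleast_2d(uv).astype(float)
    d=np.c_[(uv[:,0]-c["cx"])/c["fx"],(uv[:,1]-c["cy"])/c["fy"],np.ones(len(uv))]@R.from_rotvec(c["attitude"]).as_matrix().T
    return c["origin"]+d*((z-c["origin"][2])/d[:,2])[:,None]
def blobs(mask,amin=20):
    n,l,s,ce=cv2.connectedComponentsWithStats(mask.astype(np.uint8))
    return [(l==i,s[i,4],ce[i]) for i in range(1,n) if s[i,4]>=amin]
E
python3 - <<'E'
from h import *
c=read_camera("top");im=c["color"]
a=cv2.resize(im[230:335,150:265],None,fx=5,fy=5,interpolation=cv2.INTER_CUBIC)
b=cv2.resize(im[160:295,300:430],None,fx=4.2,fy=4.2,interpolation=cv2.INTER_CUBIC)
cv2.imwrite("pics/a1.png",a);cv2.imwrite("pics/b1.png",b)
hsv=cv2.cvtColor(im,cv2.COLOR_BGR2HSV)
blue=(hsv[...,0]>100)&(hsv[...,0]<130)&(hsv[...,1]>150)&(hsv[...,2]>40)
blue[:230]=0
for m,n,ce in blobs(blue,30):
    pts=np.argwhere(m)[:,::-1].astype(np.float32)
    print(n,ce,cv2.minAreaRect(pts),cast(c,ce,.03))
c2=read_camera("scene");im=c2["color"];hsv=cv2.cvtColor(im,cv2.COLOR_BGR2HSV)
org=(hsv[...,0]>5)&(hsv[...,0]<18)&(hsv[...,1]>130)&(hsv[...,2]>60); org[:240]=0;org[330:]=0
org[:,:180]=0;org[:,300:]=0
for m,n,ce in blobs(org,60):
    v=np.argwhere(m); print("hand",n,ce,v.min(0),v.max(0))
bl=(hsv[...,0]>100)&(hsv[...,0]<130)&(hsv[...,1]>150); bl[:250]=0
for m,n,ce in blobs(bl,60):
    v=np.argwhere(m); print("blue",n,ce,v.min(0),v.max(0))
E
```

```text
95 [195.85263158 258.49473684] ((195.4705810546875, 258.1176452636719), (10.632911682128906, 9.946917533874512), 59.03623962402344) [[0.49168365 0.25691753 0.03      ]]
137 [246.67153285 278.62773723] ((246.02999877929688, 279.7899475097656), (13.57645034790039, 12.869343757629395), 8.130102157592773) [[0.44920795 0.13901179 0.03      ]]
184 [187.61413043 292.14130435] ((186.5384521484375, 293.19232177734375), (13.312806129455566, 17.47305679321289), 33.6900634765625) [[0.41514757 0.26931505 0.03      ]]
164 [242.23780488 308.3597561 ] ((242.0, 308.0), (12.0, 14.0), 90.0) [[0.38263244 0.14505586 0.03      ]]
138 [171.74637681 318.66666667] ((172.1764373779297, 316.2059020996094), (13.548388481140137, 15.60637092590332), 30.963756561279297) [[0.35576334 0.29952217 0.03      ]]
hand 108 [191.22222222 244.77777778] [240 186] [250 196]
hand 656 [281.73170732 265.32469512] [247 270] [284 292]
hand 1050 [209.20380952 287.77809524] [260 191] [315 224]
blue 843 [283.40925267 296.85646501] [270 268] [318 297]
blue 283 [194.32155477 290.44169611] [277 186] [302 203]
blue 909 [217.42464246 331.57425743] [297 204] [353 230]
```

View pics/a1.png

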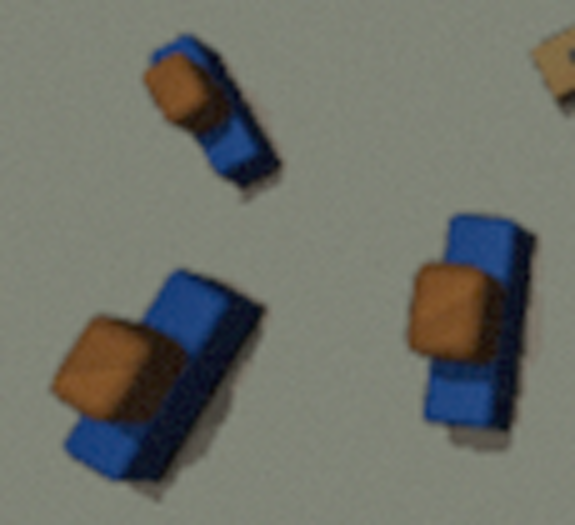

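View pics/b1.png

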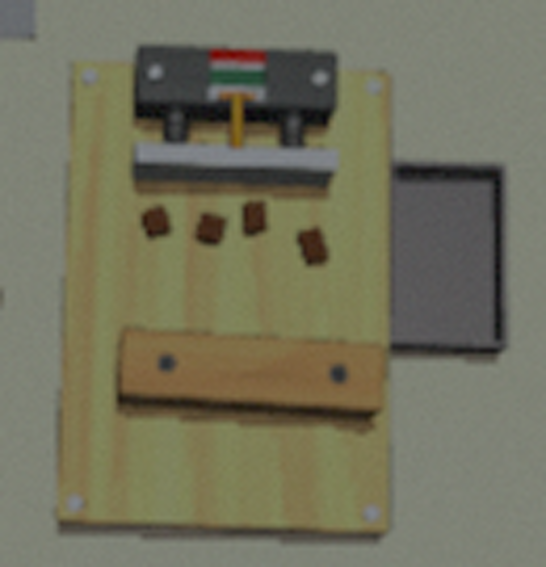

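The crops show the top view's scale. The foot of the scraper at (192,252) is about 28 px long (≈66 mm), while the other two are about 41 px (≈91 mm). So the small one looks like the right one. Next I'll check it numerically, along with the jig, cleat and chips.

```bash
python3 - <<'E'
from h import *
np.set_printoptions(precision=4,suppress=True)
c=read_camera("top")
print(R.from_rotvec(c["attitude"]).as_matrix()[:,2])
A=lambda p:np.array(p)/5+[150,230]
B=lambda p:np.array(p)/4.2+[300,160]
def show(n,P):
    print(n,"ctr",P.mean(0),"edges",np.linalg.norm(np.roll(P,-1,0)-P,axis=1),"ang e0",np.degrees(np.arctan2(*(P[1]-P[0])[[1,0]])))
show("small",cast(c,A([(152,57),(190,37),(272,145),(232,180)]),.046))
show("right",cast(c,A([(452,215),(513,222),(492,425),(425,418)]),.046))
bed=cast(c,B([(72,63),(388,72),(386,527),(58,520)]),.03);show("bed",bed);print(bed)
show("screws",cast(c,B([(89,77),(374,87),(371,513),(75,503)]),.03))
show("cleat",cast(c,B([(123,328),(384,345),(381,411),(119,400)]),.07))
print("chips",cast(c,B([(156,221),(210,229),(255,217),(313,246)]),.04))
show("plate",cast(c,B([(136,146),(337,150),(337,170),(136,165)]),.069))
show("tray",cast(c,B([(392,165),(505,168),(502,348),(392,346)]),.024))
E
```

```text
[ 0.185  -0.0081 -0.9827]
small ctr [0.5064 0.2619 0.046 ] edges [0.0189 0.0629 0.0232 0.0679] ang e0 -59.31130152274755
right ctr [0.414  0.1402 0.046 ] edges [0.0274 0.0894 0.0295 0.0896] ang e0 -94.9121802083576
bed ctr [ 0.5709 -0.1018  0.03  ] edges [0.1783 0.2564 0.1767 0.2573] ang e0 -89.88088478835749
[[ 0.6991 -0.0132  0.03  ]
 [ 0.6995 -0.1915  0.03  ]
 [ 0.4431 -0.1895  0.03  ]
 [ 0.4418 -0.0129  0.03  ]]
screws ctr [ 0.5708 -0.1024  0.03  ] edges [0.1606 0.24   0.1597 0.2399] ang e0 -90.27981329645787
cleat ctr [ 0.5193 -0.1122  0.07  ] edges [0.1377 0.0352 0.1371 0.0384] ang e0 -92.08542493346845
chips [[ 0.6064 -0.0618  0.04  ]
 [ 0.6028 -0.0916  0.04  ]
 [ 0.6103 -0.1162  0.04  ]
 [ 0.5949 -0.1482  0.04  ]]
plate ctr [ 0.6353 -0.103   0.069 ] edges [0.1081 0.0111 0.1079 0.0106] ang e0 -89.39326250476574
tray ctr [ 0.5954 -0.2256  0.024 ] edges [0.0637 0.1031 0.0608 0.1035] ang e0 -89.79166649817194
```

The numbers settle it. The small scraper's foot measures about 65 x 21 mm, so it's the one; the right-hand one measures 90 x 28 mm. The bed measures 257 x 178 mm, which puts the jig origin at about (0.556, -0.102) with yaw near 0. Now I'll work out the approach.

```bash
cat >> h.py <<'E'
def rel(pos,yaw):
    "jog deltas from the present pose to TCP pos, tool down, tool y at yaw degrees (world)"
    s=readout.read_state();M=R.from_rotvec(s["tcp_rot"])
    y=np.radians(yaw);T=R.from_matrix(np.c_[[-np.sin(y),np.cos(y),0],[np.cos(y),np.sin(y),0],[0,0,-1]])
    print("shift mm",np.round(M.inv().apply(np.array(pos)-s["tool_pos"])*1000,1),"turn deg",np.round(np.degrees((M.inv()*T).as_rotvec()),2),"t",s["time"],"q",np.round(s["q"],2))
E
python3 -c "
from h import *
rel([.506,.262,.21],34)"
```

```text
shift mm [-412.8 -281.8   37.9] turn deg [-6.000e-02  2.000e-02  3.979e+01] t 0.25 q [ 1.25  0.26  1.6   0.    1.27 -0.04]
```

>>> jog_arm:
  deltas: [-41,-28,4,0,0,0,1,-82,-56,8,0,0,0,1,-123,-84,11,0,0,0,1,-165,-112,15,0,0,0,1,-206,-140,19,0,0,0,1,-247,-168,23,0,0,0,1,-288,-196,26,0,0,0,1,-330,-225,30,0,0,0,1]

```text
time: 1.05
tool_pos: [0.4432, 0.3389, 0.2178]
tcp_rot: [0.442, 3.11, 0.001]
wrist_force: [0.2, 0.4, -0.4]
width: 0.999
grip_force: 0.0
```

I gave the shifts in mm instead of m. The per-row limit kept the motion safe and in the right direction. I'll use metres from here on.

```bash
python3 -c "
from h import *
rel([.506,.262,.21],34)"
```

```text
shift mm [-81.8 -56.3   7.8] turn deg [3.000e-02 1.000e-02 3.981e+01] t 1.05 q [ 0.61  0.06  1.89  0.    1.18 -0.68]
```

>>> jog_arm:
  deltas: [-0.016,-0.011,0.001,0,0,8,1,-0.033,-0.022,0.003,0,0,16,1,-0.05,-0.034,0.005,0,0,24,1,-0.066,-0.045,0.006,0,0,32,1,-0.082,-0.056,0.008,0,0,39.8,1,-0.082,-0.056,0.008,0,0,39.8,1]

```text
time: 1.65
tool_pos: [0.5064, 0.2623, 0.2094]
tcp_rot: [1.48, 2.771, -0.001]
wrist_force: [0.4, -0.2, -0.3]
width: 0.998
grip_force: 0.0
```

```bash
python3 - <<'E'
from h import *
c=read_camera("wrist");cv2.imwrite("pics/w1.png",c["color"])
s=readout.read_state();print(s["tool_pos"],s["tcp_rot"],c["origin"],proj(c,[[.506,.262,.092]]))
E
```

```text
[0.50561668 0.26320161 0.20946923] [-1.47482392e+00 -2.77332986e+00  4.79840904e-04] [0.46345415 0.32611824 0.33443095] [[320.40553478 242.55603038]]
```

View pics/w1.png

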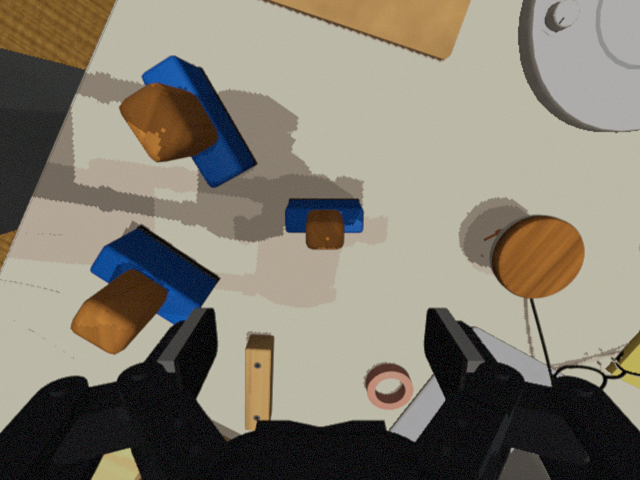

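The wrist view shows the small scraper at (324,220), with its long axis horizontal in the image, so the yaw is right. The handle top is at about (325,230). Now I'll measure it.

```bash
python3 - <<'E'
from h import *
np.set_printoptions(precision=4,suppress=True)
c=read_camera("wrist");im=c["color"];hsv=cv2.cvtColor(im,cv2.COLOR_BGR2HSV)
roi=np.zeros(im.shape[:2],bool);roi[180:265,270:380]=1
bl=(hsv[...,0]>100)&(hsv[...,0]<130)&(hsv[...,1]>120)&roi
br=(hsv[...,0]<20)&(hsv[...,1]>120)&roi
for z,m in((.046,bl),(.092,br)):
    v=np.argwhere(m)[:,::-1]; print(v.min(0),v.max(0))
# top face bottom edge of foot & its ends; front corners at z=.046
v=np.argwhere(bl)[:,::-1]
for u in range(v[:,0].min(),v[:,0].max()+1,6):
    w=v[v[:,0]==u][:,1];print(u,w.min(),w.max(),end="; ")
row=v[:,1].max()-3; e=v[v[:,1]==row][:,0]; P=cast(c,[(e.min(),row),(e.max()+1,row)],.046); print("\nfoot edge",P,np.linalg.norm(P[1]-P[0]),"yaw",np.degrees(np.arctan2(*(P[1]-P[0])[[1,0]])))
vb=np.argwhere(br)[:,::-1]
for r in range(vb[:,1].min(),vb[:,1].max()+1,4):
    w=vb[vb[:,1]==r][:,0];print(r,w.min(),w.max(),end="; ")
E
```

```text
[286 201] [362 233]
[306 212] [343 250]
286 211 230; 292 201 233; 298 201 233; 304 201 233; 310 201 211; 316 201 210; 322 201 210; 328 201 210; 334 201 210; 340 201 213; 346 202 233; 352 202 233; 358 203 233; 
foot edge [[0.4833 0.244  0.046 ]
 [0.5367 0.2799 0.046 ]] 0.06441828211879498 yaw 33.91641649644977
212 313 335; 216 309 340; 220 308 341; 224 307 341; 228 306 342; 232 306 343; 236 307 343; 240 307 342; 244 307 342; 248 308 341;
```

```bash
python3 - <<'E'
from h import *
c=read_camera("wrist")
P=cast(c,[(324.5,233.8)],.046);Q=cast(c,[(324.8,250.5)],.092)
n=np.array([-np.sin(.592),np.cos(.592),0])
# both near edges lie 11 mm from the centre on the side lower in the picture
sgn=np.sign(n@(cast(c,[(324,200)],.046)-P)[0])
print(P+n*sgn*.011,Q+n*sgn*.011)
C=(P[0]+Q[0])/2+n*sgn*.011
rel([C[0],C[1],.067],33.9)
E
```

```text
[[0.50532492 0.26899514 0.046     ]] [[0.50463222 0.26956437 0.092     ]]
shift mm [  4.1   2.9 142.6] turn deg [-0.02 -0.03  0.2 ] t 1.8 q [ 0.44  0.09  1.88  0.    1.17 -0.16]
```

>>> jog_arm:
  deltas: [0.004,0.003,0.03,0,0,0,1,0.004,0.003,0.07,0,0,0,1,0.004,0.003,0.11,0,0,0,1,0.004,0.003,0.135,0,0,0,1,0.004,0.003,0.142,0,0,0,1,0.004,0.003,0.142,0,0,0,1]
  squeeze: 80

```text
time: 2.4
tool_pos: [0.5044, 0.2692, 0.0668]
tcp_rot: [-1.472, -2.774, 0.003]
wrist_force: [-0.2, -0.8, 0.0]
width: 0.999
grip_force: 0.0
```

>>> jog_arm:
  deltas: [0,0,0,0,0,0,-1,0,0,0,0,0,0,-1,0,0,0,0,0,0,-1,0,0,0,0,0,0,-1,0,0,0,0,0,0,-1,0,0,0,0,0,0,-1,0,0,0,0,0,0,-1,0,0,0,0,0,0,-1]

```text
time: 3.2
tool_pos: [0.5066, 0.2693, 0.0691]
tcp_rot: [1.474, 2.773, 0.003]
wrist_force: [-0.0, -0.5, 5.4]
width: 0.314
grip_force: 79.2
```

>>> jog_arm:
  deltas: [0,0,-0.02,0,0,0,-1,0,0,-0.06,0,0,0,-1,0,0,-0.1,0,0,0,-1,0,0,-0.11,0,0,0,-1]

```text
time: 3.6
tool_pos: [0.5082, 0.2701, 0.1827]
tcp_rot: [1.473, 2.77, 0.01]
wrist_force: [0.4, 0.5, -0.1]
width: 0.319
grip_force: 79.0
```

```bash
python3 -c "
from h import *
rel([.59,-.02,.177],0)"
```

```text
shift mm [-286.3  -94.4    5.2] turn deg [ 0.46 -0.07 33.99] t 3.6 q [ 0.45  0.12  1.9   0.    1.11 -0.15]
```

>>> jog_arm:
  deltas: [-0.035,-0.012,0,0,0,4.3,-1,-0.072,-0.024,0,0,0,8.5,-1,-0.107,-0.035,0,0,0,12.8,-1,-0.143,-0.047,0,0,0,17,-1,-0.179,-0.059,0,0,0,21.3,-1,-0.215,-0.071,0,0,0,25.5,-1,-0.25,-0.083,0,0,0,29.8,-1,-0.286,-0.094,0,0,0,34,-1]

```text
time: 4.4
tool_pos: [0.5867, -0.0222, 0.1761]
tcp_rot: [-2.224, -2.216, 0.002]
wrist_force: [1.3, 0.5, -1.7]
width: 0.317
grip_force: 79.0
```

>>> jog_arm:
  deltas: [0,0,0,0,0,0,-1,0,0,0,0,0,0,-1]

```text
time: 4.6
tool_pos: [0.5868, -0.0215, 0.1762]
tcp_rot: [-2.222, -2.218, 0.002]
wrist_force: [-0.1, 0.9, -0.8]
width: 0.317
grip_force: 79.0
```

```bash
python3 - <<'E'
from h import *
c=read_camera("wrist");cv2.imwrite("pics/w2.png",c["color"])
s=readout.read_state();print(s["tool_pos"],s["tcp_rot"],s["wrist_force"],c["origin"])
print(proj(c,[[.63,-.0475,.069],[.63,-.1575,.069],[.537,-.042,.07],[.537,-.182,.07],[.606,-.062,.04]]))
E
```

```text
[ 0.58661624 -0.02067887  0.17637458] [-2.22043854e+00 -2.21929033e+00  1.96833016e-03] [ 0.65321355  0.58605244 -1.70020997] [0.58728494 0.05519523 0.30137   ]
[[382.26682564 281.9080659 ]
 [375.53551046 408.73725034]
 [249.74277614 275.52415173]
 [260.53684463 434.12657676]
 [345.2494299  283.93336642]]
```

View pics/w2.png

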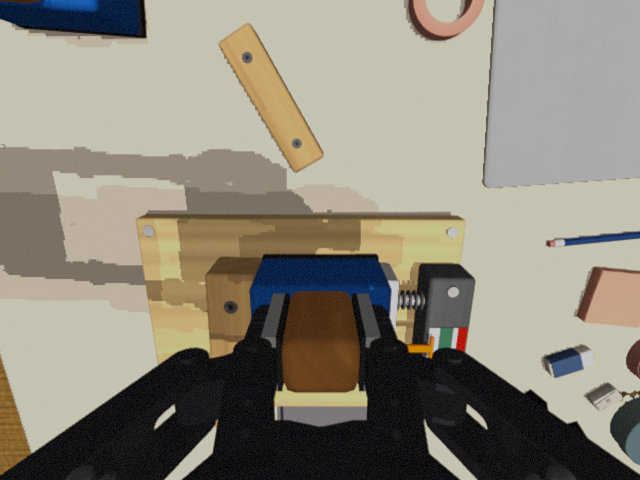

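The wrist view shows the scraper held square and centred at (320,300) above the bed, with the cleat to its left and the plate to its right. The plate's end at about (392,285) agrees with my projection. I'll descend to near contact with the bed.

>>> jog_arm:
  deltas: [0,0.004,0.03,0,0,0,-1,0,0.004,0.06,0,0,0,-1,0,0.004,0.07,0,0,0,-1,0,0.004,0.073,0,0,0,-1,0,0.004,0.073,0,0,0,-1]

```text
time: 5.15
tool_pos: [0.5915, -0.02, 0.1049]
tcp_rot: [-2.22, -2.222, 0.0]
wrist_force: [0.2, -0.2, -0.5]
width: 0.32
grip_force: 79.1
```

>>> jog_arm:
  deltas: [0,0,0.001,0,0,0,-1,0,0,0.002,0,0,0,-1,0,0,0.002,0,0,0,-1]

```text
time: 5.45
tool_pos: [0.5923, -0.0208, 0.1038]
tcp_rot: [2.221, 2.22, 0.002]
wrist_force: [-1.2, -0.0, -2.1]
width: 0.316
grip_force: 79.1
```

>>> jog_arm:
  deltas: [0,-0.001,0.001,0,0,0,-1,0,-0.001,0.002,0,0,0,-1,0,-0.001,0.002,0,0,0,-1]

```text
time: 5.75
tool_pos: [0.5904, -0.0208, 0.1006]
tcp_rot: [-2.221, -2.221, 0.0]
wrist_force: [0.2, 0.2, -1.2]
width: 0.318
grip_force: 79.1
```

>>> jog_arm:
  deltas: [0,0,0.0005,0,0,0,-1,0,0,0.001,0,0,0,-1,0,0,0.001,0,0,0,-1]

```text
time: 6.05
tool_pos: [0.5905, -0.0208, 0.0996]
tcp_rot: [-2.221, -2.221, 0.0]
wrist_force: [0.4, 0.3, -1.1]
width: 0.32
grip_force: 79.1
```

>>> jog_arm:
  deltas: [-0.01,0,0,0,0,0,-1,-0.02,0,0,0,0,0,-1,-0.03,0,0,0,0,0,-1,-0.04,0,0,0,0,0,-1,-0.05,0,0,0,0,0,-1,-0.06,0,0,0,0,0,-1,-0.07,0,0,0,0,0,-1,-0.08,0,0,0,0,0,-1]

```text
time: 6.85
tool_pos: [0.5906, -0.1017, 0.0997]
tcp_rot: [2.222, 2.221, 0.0]
wrist_force: [-0.4, 0.3, -1.2]
width: 0.316
grip_force: 79.1
```

```bash
python3 - <<'E'
from h import *
c=read_camera("top");im=c["color"]
cv2.imwrite("pics/t2.png",cv2.resize(im[160:295,300:430],None,fx=4.2,fy=4.2,interpolation=cv2.INTER_CUBIC))
print(readout.read_state()["wrist_force"])
E
```

```text
[-0.38363252 -0.98673223 -0.26705751]
```

View pics/t2.png

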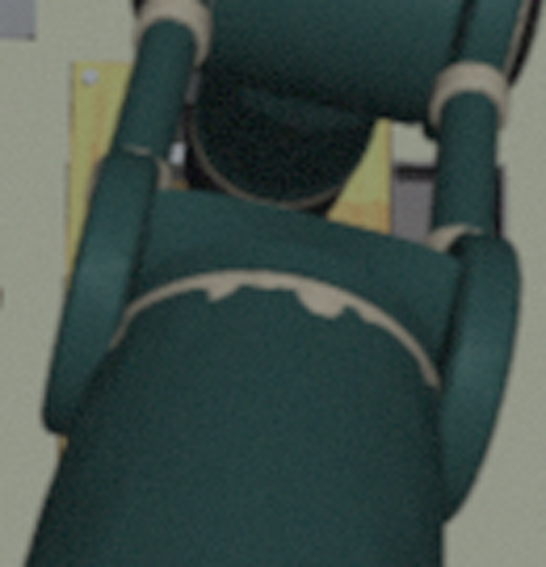

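The arm hides the work from above in this view. I'll continue the sweep and check afterwards.

>>> jog_arm:
  deltas: [-0.009,0,0,0,0,0,-1,-0.018,0,0,0,0,0,-1,-0.027,0,0,0,0,0,-1,-0.036,0,0,0,0,0,-1,-0.045,0,0,0,0,0,-1,-0.054,0,0,0,0,0,-1,-0.062,0,0,0,0,0,-1,-0.07,0,0,0,0,0,-1]

```text
time: 7.7
tool_pos: [0.5906, -0.1715, 0.0997]
tcp_rot: [2.222, 2.221, 0.0]
wrist_force: [-0.3, 0.2, -2.1]
width: 0.316
grip_force: 79.0
```

>>> jog_arm:
  deltas: [-0.007,0,0,0,0,0,-1,-0.014,0,0,0,0,0,-1,-0.021,0,0,0,0,0,-1,-0.028,0,0,0,0,0,-1,-0.034,0,0,0,0,0,-1,-0.038,0,0,0,0,0,-1,-0.038,0,0,0,0,0,-1]

```text
time: 8.4
tool_pos: [0.5906, -0.2093, 0.0997]
tcp_rot: [2.222, 2.221, -0.0]
wrist_force: [-0.5, 0.3, -1.3]
width: 0.32
grip_force: 79.0
```

>>> jog_arm:
  deltas: [0,0,-0.03,0,0,0,-1,0,0,-0.07,0,0,0,-1,0.02,-0.03,-0.09,0,0,0,-1,0.045,-0.06,-0.09,0,0,0,-1,0.07,-0.09,-0.09,0,0,0,-1,0.1,-0.13,-0.09,0,0,0,-1,0.1,-0.135,-0.09,0,0,0,-1]

```text
time: 9.1
tool_pos: [0.4497, -0.1052, 0.1876]
tcp_rot: [-2.215, -2.219, 0.004]
wrist_force: [-0.2, -0.2, -2.3]
width: 0.321
grip_force: 79.3
```

```bash
python3 - <<'E'
from h import *
c=read_camera("wrist");cv2.imwrite("pics/w3.png",c["color"])
t=read_camera("top");s=read_camera("scene")
a=cv2.resize(t["color"][160:295,300:430],None,fx=3,fy=3);b=cv2.resize(s["color"][190:290,280:420],None,fx=2.8,fy=3)
o=np.zeros((405,790,3),np.uint8);o[:,:390]=a;o[:300,392:784]=b[:300,:392]
cv2.imwrite("pics/c3.png",o);print(readout.read_state()["tool_pos"])
E
```

```text
[ 0.45597727 -0.10870051  0.19029692]
```

View pics/w3.png

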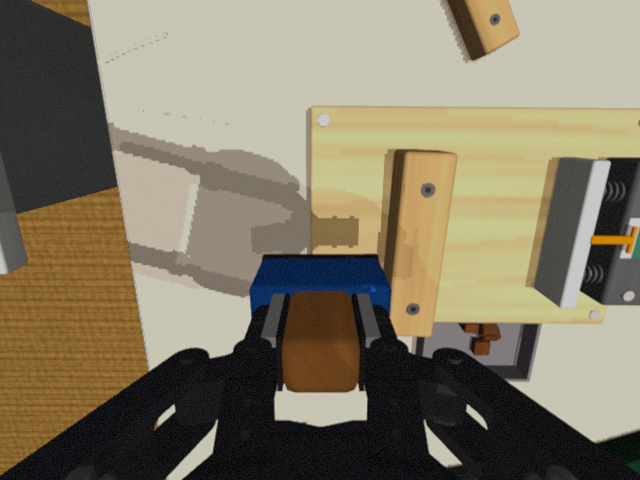

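View pics/c3.png

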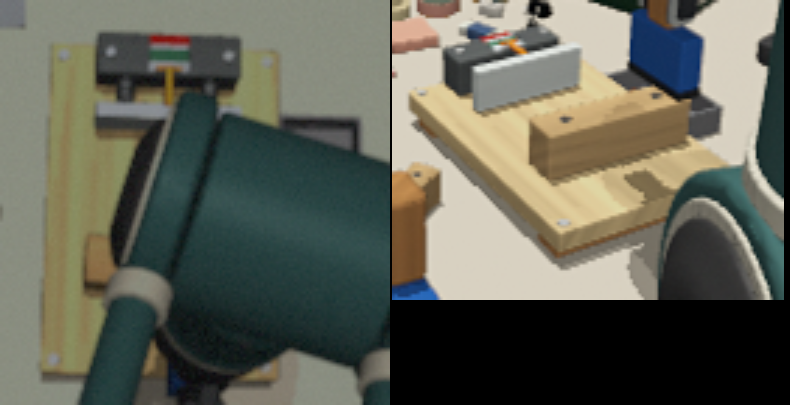

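All the chips have left the bed. The wrist view shows the gap (450–550, 160–320) empty and brown chips in the tray at about (480,335). Next I'll measure the cleat's pose for the push.

```bash
python3 - <<'E'
from h import *
np.set_printoptions(precision=4,suppress=True)
c=read_camera("wrist");hsv=cv2.cvtColor(c["color"],cv2.COLOR_BGR2HSV)
P=cast(c,[(405,150),(456,153),(434,336),(390,334)],.07);print(P,P.mean(0))
print("holes",cast(c,[(428,190),(413,309)],.07))
print("plate",cast(c,[(593,160),(565,305)],.069))
print("bed corner",cast(c,[(310,106)],.03))
m=(hsv[...,0]<15)&(hsv[...,1]>120)&(hsv[...,2]<150);m[:318]=0;m[370:]=0;m[:,:440]=0;m[:,530:]=0
for b,n,ce in blobs(m,8): print("chips",n,ce,cast(c,ce,.012))
rel([.456,-.107,.102],0)
E
```

```text
[[ 0.5125 -0.0452  0.07  ]
 [ 0.5466 -0.0472  0.07  ]
 [ 0.5453 -0.1868  0.07  ]
 [ 0.5106 -0.185   0.07  ]] [ 0.5287 -0.1161  0.07  ]
holes [[ 0.5302 -0.0719  0.07  ]
 [ 0.5269 -0.1632  0.07  ]]
plate [[ 0.6399 -0.052   0.069 ]
 [ 0.6434 -0.1605  0.069 ]]
bed corner [[ 0.4486 -0.0155  0.03  ]]
chips 625 [473.1664 329.9504] [[ 0.6036 -0.2169  0.012 ]]
shift mm [ 2.2 -1.  88.5] turn deg [0.14 0.05 0.01] t 9.3 q [-0.29 -0.09  2.09 -0.    1.13 -0.29]
```

Not all four chips can be counted from here because the bed edge hides part of the tray. I'll take a quick look from above it.

>>> jog_arm:
  deltas: [-0.04,0,-0.02,0,0,0,-1,-0.08,0,-0.04,0,0,0,-1,-0.12,0,-0.06,0,0,0,-1,-0.16,0,-0.06,0,0,0,-1,-0.18,0,-0.06,0,0,0,-1,-0.18,0,-0.06,0,0,0,-1,-0.18,0,-0.06,0,0,0,-1]

```text
time: 10.0
tool_pos: [0.4562, -0.2898, 0.2495]
tcp_rot: [-2.223, -2.219, -0.001]
wrist_force: [-0.1, 0.5, -1.9]
width: 0.322
grip_force: 79.4
```

```bash
python3 - <<'E'
from h import *
c=read_camera("wrist");u,v=proj(c,[[.597,-.215,.01]])[0].astype(int);print(u,v)
p=c["color"][max(v-70,0):v+90,max(u-110,0):u+110];cv2.imwrite("pics/w4.png",cv2.resize(p,None,fx=3.3,fy=3.3,interpolation=cv2.INTER_CUBIC))
rel([.453,-.110,.17],0)
E
```

```text
464 131
shift mm [178.8  -3.1  79.5] turn deg [-0.02 -0.05 -0.04] t 10.05 q [-0.61  0.01  1.89  0.    1.24 -0.61]
```

View pics/w4.png

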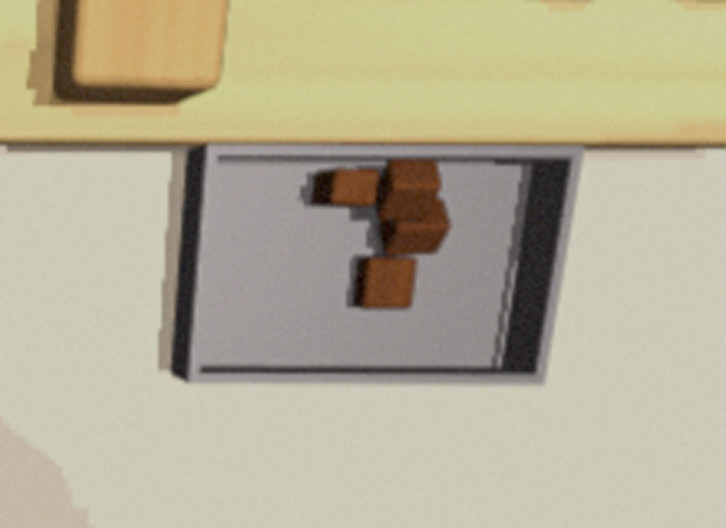

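The tray holds all four chips, at (350,187), (412,180), (418,222) and (387,282) in the crop. Now I'll go behind the cleat.

>>> jog_arm:
  deltas: [0.04,0,0,0,0,0,-1,0.085,0,0,0,0,0,-1,0.13,-0.003,0.02,0,0,0,-1,0.165,-0.003,0.05,0,0,0,-1,0.179,-0.003,0.08,0,0,0,-1,0.179,-0.003,0.115,0,0,0,-1,0.179,-0.003,0.14,0,0,0,-1,0.179,-0.003,0.147,0,0,0,-1]

```text
time: 10.85
tool_pos: [0.45, -0.1076, 0.0997]
tcp_rot: [-2.215, -2.22, 0.004]
wrist_force: [-0.4, -0.5, -1.4]
width: 0.319
grip_force: 79.4
```

>>> jog_arm:
  deltas: [0,0,0,0,0,0,-1,0,0,0.0005,0,0,0,-1]

```text
time: 11.05
tool_pos: [0.4538, -0.1098, 0.1036]
tcp_rot: [2.22, 2.22, 0.002]
wrist_force: [0.7, 0.5, -0.1]
width: 0.319
grip_force: 79.6
```

>>> jog_arm:
  deltas: [0,0.006,0.002,0,0,0,-1,0,0.012,0.002,0,0,0,-1,0,0.018,0.002,0,0,0,-1,0,0.025,0.002,0,0,0,-1,0,0.033,0.002,0,0,0,-1,0,0.041,0.002,0,0,0,-1,0,0.049,0.002,0,0,0,-1,0,0.056,0.002,0,0,0,-1]
  squeeze: 110

```text
time: 11.85
tool_pos: [0.5094, -0.1097, 0.1001]
tcp_rot: [-2.221, -2.221, -0.0]
wrist_force: [-0.8, 0.5, -1.1]
width: 0.315
grip_force: 108.7
```

>>> jog_arm:
  deltas: [0,0.008,0,0,0,0,-1,0,0.016,0,0,0,0,-1,0,0.024,0,0,0,0,-1,0,0.032,0,0,0,0,-1,0,0.038,0,0,0,0,-1,0,0.041,0,0,0,0,-1,0,0.044,0,0,0,0,-1,0,0.044,0,0,0,0,-1]

```text
time: 12.65
tool_pos: [0.553, -0.1098, 0.1003]
tcp_rot: [2.221, 2.221, 0.0]
wrist_force: [0.7, 0.3, -0.9]
width: 0.319
grip_force: 108.7
```

>>> jog_arm:
  deltas: [0,0.003,0,0,0,0,-1,0,0.006,0,0,0,0,-1,0,0.009,0,0,0,0,-1,0,0.012,0,0,0,0,-1,0,0.014,0,0,0,0,-1,0,0.014,0,0,0,0,-1,0,0.014,0,0,0,0,-1]

```text
time: 13.35
tool_pos: [0.5657, -0.1097, 0.0999]
tcp_rot: [-2.22, -2.22, 0.002]
wrist_force: [-4.2, -0.3, 0.4]
width: 0.318
grip_force: 108.8
```

```bash
python3 - <<'E'
from h import *
s=readout.read_state();print(s["wrist_force"],s["torque"],s["tool_pos"])
for n in("wrist","top"):
    c=read_camera(n);im=c["color"];cv2.imwrite(f"pics/p_{n}.png",im);hsv=cv2.cvtColor(im,cv2.COLOR_BGR2HSV)
    for k,lo,hi in(("red",(0,170,90),(6,255,255)),("green",(50,80,30),(90,255,200)),("orange",(9,190,120),(22,255,255))):
        m=cv2.inRange(hsv,lo,hi)>0
        if n=="top": m[:160]=0;m[210:]=0;m[:,:330]=0;m[:,385:]=0
        else: m[:200]=0;m[:,380:]=m[:,380:];m[:,:380]=0
        for b,q,ce in blobs(m,6)[:6]: v=np.argwhere(b);print(n,k,q,ce.round(1),v.min(0),v.max(0))
E
```

```text
[-4.15710139 -0.25594078  0.35376558] [-0.017431    0.84201264 -0.01834043] [ 0.56571312 -0.10966767  0.09985717]
wrist red 778 [583.3 277.6] [250 570] [306 597]
wrist green 845 [560.  276.6] [249 543] [306 573]
wrist orange 965 [524.8 281.8] [263 488] [301 555]
top green 133 [351.  166.3] [160 345] [175 357]
top green 802 [371.5 178. ] [160 356] [205 384]
top green 278 [342.9 195.7] [182 333] [209 351]
top green 13 [382.5 204.4] [202 380] [207 384]
```

>>> jog_arm:
  deltas: [0,0.002,0,0,0,0,-1,0,0.004,0,0,0,0,-1,0,0.006,0,0,0,0,-1,0,0.007,0,0,0,0,-1,0,0.007,0,0,0,0,-1,0,0.007,0,0,0,0,-1,0,0.007,0,0,0,0,-1]

```text
time: 14.15
tool_pos: [0.5707, -0.1096, 0.0995]
tcp_rot: [-2.218, -2.218, 0.006]
wrist_force: [-10.7, -0.5, 2.7]
width: 0.312
grip_force: 109.1
```

```bash
python3 - <<'E'
from h import *
np.set_printoptions(precision=4,suppress=True)
s=readout.read_state();print(s["wrist_force"],s["tool_pos"])
c=read_camera("wrist");hsv=cv2.cvtColor(c["color"],cv2.COLOR_BGR2HSV)
rngs=dict(red=((0,170,90),(6,255,255)),green=((50,80,30),(90,255,200)),orange=((9,190,120),(22,255,255)))
for r in range(245,312,6):
    out=[]
    for k,(lo,hi) in rngs.items():
        w=np.where(cv2.inRange(hsv[r:r+1],lo,hi)[0][400:]>0)[0]+400
        out.append((k,w.min(),w.max(),len(w)) if len(w) else (k,))
    print(r,out)
# plate front top edge / cleat edge: bright aluminium columns
for r in (215,235,255,330,350):
    print(r,[tuple(int(x) for x in hsv[r,u]) for u in range(380,520,10)])
print("pred cleat back/front, plate front,back at y -.06:",proj(c,[[.606,-.06,.07],[.642,-.06,.069],[.654,-.06,.069],[.678,-.1,.064]]))
E
```

```text
[-10.6844  -0.4794   2.7051] [ 0.5707 -0.1096  0.0995]
245 [('red',), ('green',), ('orange',)]
251 [('red', np.int64(574), np.int64(588), 15), ('green', np.int64(515), np.int64(564), 20), ('orange',)]
257 [('red', np.int64(573), np.int64(586), 14), ('green', np.int64(544), np.int64(563), 20), ('orange',)]
263 [('red', np.int64(572), np.int64(585), 14), ('green', np.int64(543), np.int64(561), 11), ('orange',)]
269 [('red', np.int64(570), np.int64(583), 14), ('green', np.int64(542), np.int64(560), 9), ('orange', np.int64(550), np.int64(555), 6)]
275 [('red', np.int64(569), np.int64(582), 14), ('green', np.int64(541), np.int64(559), 9), ('orange', np.int64(549), np.int64(554), 6)]
281 [('red', np.int64(567), np.int64(580), 14), ('green', np.int64(555), np.int64(557), 3), ('orange', np.int64(489), np.int64(553), 65)]
287 [('red', np.int64(566), np.int64(579), 14), ('green', np.int64(554), np.int64(556), 3), ('orange', np.int64(488), np.int64(552), 65)]
293 [('red', np.int64(565), np.int64(577), 13), ('green', np.int64(537), np.int64(555), 8), ('orange', np.int64(545), np.int64(550), 6)]

[... 809 characters left out ...]
 120, 199), (19, 120, 212), (21, 108, 213), (19, 114, 212), (36, 7, 173), (128, 5, 214), (135, 2, 213), (100, 20, 39), (167, 72, 32)]
330 [(141, 99, 18), (158, 49, 21), (18, 124, 196), (18, 121, 190), (18, 121, 187), (18, 124, 187), (17, 119, 204), (18, 120, 206), (6, 7, 194), (120, 4, 213), (0, 0, 213), (17, 15, 150), (133, 58, 31), (90, 3, 97)]
350 [(124, 74, 24), (102, 65, 39), (21, 127, 26), (18, 119, 208), (18, 120, 206), (18, 123, 206), (150, 29, 26), (128, 120, 17), (0, 0, 150), (130, 4, 213), (29, 64, 214), (34, 53, 34), (165, 10, 50), (38, 10, 106)]
pred cleat back/front, plate front,back at y -.06: [[401.9728 194.7444]
 [484.158  194.3068]
 [511.7687 194.2938]
 [543.191  274.8916]]
```

The pointer (550–555) stands mid-green (542–560), the force is about 10.7 N, and the cleat's edge meets the plate with no gap along the rows sampled. I'll hold briefly to confirm it's steady.

>>> jog_arm:
  deltas: [0,0,0,0,0,0,-1,0,0,0,0,0,0,-1,0,0,0,0,0,0,-1,0,0,0,0,0,0,-1,0,0,0,0,0,0,-1,0,0,0,0,0,0,-1,0,0,0,0,0,0,-1,0,0,0,0,0,0,-1]

```text
time: 15.0
tool_pos: [0.5707, -0.1096, 0.0994]
tcp_rot: [-2.218, -2.218, 0.006]
wrist_force: [-9.2, -0.2, 2.8]
width: 0.315
grip_force: 109.1
```

```bash
python3 - <<'E'
from h import *
c=read_camera("wrist");hsv=cv2.cvtColor(c["color"],cv2.COLOR_BGR2HSV)
for k,lo,hi in(("green",(50,80,30),(90,255,200)),("orange",(9,190,120),(22,255,255))):
    w=np.where(cv2.inRange(hsv[269:270],lo,hi)[0][530:]>0)[0]+530;print(k,w)
# wood -> aluminium edge per row: gap would show as dark/bed pixels between
pts=[]
for r in range(200,341,10):
    al=np.where((hsv[r,440:520,1]<25)&(hsv[r,440:520,2]>165))[0]
    if len(al): pts.append((440+al[0],r)); print(r,440+al[0],hsv[r,440+al[0]-6:440+al[0],2])
f=readout.read_state();print(f["wrist_force"],f["tool_pos"],f["time"])
E
```

```text
green [542 543 544 545 546 547 558 559 560]
orange [550 551 552 553 554 555 556]
200 478 [211 205 198 180 124 151]
210 477 [210 202 193 162 131 164]
220 475 [212 208 201 188 129 140]
230 474 [211 205 199 183 130 159]
240 472 [214 212 203 191 147 136]
250 471 [213 210 203 189 138 153]
260 469 [215 213 208 197 173 133]
270 468 [213 212 207 191 139 147]
280 467 [213 212 206 189 132 159]
290 465 [208 214 212 201 167 137]
300 464 [207 214 212 195 137 153]
310 462 [206 212 213 207 180 133]
320 461 [208 213 212 203 157 148]
330 460 [207 214 210 197 133 157]
340 458 [214 211 214 209 172 139]
[-10.32318658  -0.54200188   3.89154011] [ 0.57074716 -0.10962317  0.09944349] 15.05
```

Everything is steady: the contact line is uniform, the pointer is in the green and the force is about 10 N. I'm handing the job in.

```bash
python3 -c "
from workcell import finish_job
print(finish_job())"
```

```text
the job is handed in; nothing more can be done
None
```

The job is handed in at about 15 s: all four chips are in the tray, and the scraper is still in hand, pressing the cleat flat against the stop at about 10 N with the pointer mid-green.

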